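# Shut down the studio wax warmer and take its lid off

## Task

Switch off the wax warmer by turning its black dial anticlockwise all the way to its end stop, while the lid is still on. Then lift the lid off the pot by its knob and set it down, the same way up, on the middle of the round cork mat, without dropping it. Do not touch the wet painting, and leave the other things on the table where they are.

Things in the scene. Friction and masses are not known exactly. Their poses are not given: they have to be found in the camera images.
- warmer: grey wax warmer, fixed to the table; housing 170 (x) x 270 (y) x 55 high, its flat top at z = 55; a round steel pot (outer diameter 128, inner 118, rim at z = 100) stands up from it, centred at (0, +55); the dial is on its top, with its axis at (0, -85). Origin: centre of the underside; z up
- dial (a joint): angle of the warmer's dial in rad: 0 is off, its end stop, fully anticlockwise seen from above; grows clockwise up to 4.7; about 0.06 N m to turn
- dial_grip (a point): on the dial's vertical axis, at the height to grip, 92 above the table; turns with the dial: a black disc of diameter 48 (top 69 above the table) with an upright bar across it, 46 long (point's x), 14 thick (y), top 99 above the table. A white pointer stripe on the bar's top and end lies towards the point's -x; at off it points to the red mark, to the warmer's -x
- pot_rim (a point): centre of the pot's rim, 100 mm above the table
- lid: loose aluminium lid, about 200 g, on the pot at the start: a plug of diameter 108, 10 deep, that sits loosely inside the pot, below a flange of diameter 136, 5 thick (z = 10 to 15), and on top a dark wooden knob of diameter 28 from z = 19 to z = 49. Origin: centre of the plug's underside; z up. On the pot its origin is 90 mm above the table
- mat: round cork mat fixed flat to the table, diameter 180, 8 thick. Origin: centre of its underside
- canvas: wet painting on a small canvas lying flat, fixed, 150 x 180 x 20 high, dark blue, not to be touched. Origin: centre of its underside
- tube_red: loose red paint tube lying flat, 143 long (x) x 34 x 24 high, bystander. Origin: underside, mid-length
- tube_blue: loose blue paint tube, same size, bystander
- knife_a: loose palette knife lying flat, 187 long (x, blade to +x), 18 high, bystander. Origin: underside, 60 from the handle's end
- knife_b: loose palette knife, same size, bystander
- brush_cup: blue cup with brushes, diameter 72, about 210 high with the brushes, bystander. Origin: centre of the underside
- bowl: white bowl, diameter 110, 75 high, bystander. Origin: centre of the underside
- jar: glass jar with orange cap, diameter 63, 66 high, bystander. Origin: centre of the underside

How it is judged:
By the outcome, as a careful person would: the job done as asked, in the order asked, and still so for the second after the job is handed in, with the robot touching nothing.
It also fails if it takes over 64 s, if anything falls off the work surface, if the arm or the gripper's body presses on something with over 40 N, if the wrist force passes 120 N, or if a joint passes its speed limit or range.

## Robot

A 6-joint arm with a two-finger parallel gripper is mounted at the origin on the work surface. World frame = base frame: x ahead of the robot, y to its left, z up, the work surface at z = 0. Lengths are in mm, angles in degrees, forces in N, time in s.
With the tool pointing down it reaches from about 300 to 875 mm from the base axis. Payload 6.4 kg.
Tool frame: the origin (TCP) lies midway between the tips of the shut fingers; the grasp point (between the pads) lies 19 mm behind it; z points along the fingers, y is the line along which they close (so a half turn about z gives the same grasp; the last joint's range is limited). The gripper opens to 88 mm and grips with 3 to 60 N. Pads are 18 mm wide; open, the fingers measure 123 mm over their backs; the gripper's body (75 mm by 187 mm) begins 45 mm behind the grasp point.
Start: joints at [63.524, 10.359, 92.074, -0, 77.567, -11.82], TCP at [145.474, 556.308, 238.714] pointing down, gripper open.
Joint ranges: [-171.53, 171.53], [-51.25, 118.39], [17.06, 147.69], [-65.23, 245.23], [0, 150.52], [-178.68, 178.68]. Speed limits (degrees/s): [147.25, 147.25, 172.46, 180, 180, 180].

## Interface

Orientations are given as [roll, pitch, yaw] about the fixed x, y, z axes, in that order (R = Rz(yaw) Ry(pitch) Rx(roll)).
In Python, from bench import bot gives the robot as it stands.
- The arm moves only by the shell command python3 -m handwheel 'ROWS' [FORCE]. ROWS is JSON, a list of rows, each an object with "dp": the shift along the tool's x, y, z as a fraction of full scale, a list of three; "turn": the turn about the tool's z as a fraction of full scale; "gripper": the opening, from -1 (shut) to 1 (fully open). In form: [{"dp": [tx, ty, tz], "turn": turn, "gripper": gripper}, ...]. A call has 1 to 20 rows; each row shifts and turns the commanded pose from where the row before left it, along the tool's axes as they then stand; what a row does not reach is not made up. Full scale, the value 1, is 10 cm for a shift and 2 rad for a turn. A row lasts 1/12 s, in which the tool goes at most 41.7 mm and 7.16 degrees, less where a joint would pass 70% of its speed; a pose out of reach is approached as far as the arm can. A call with a number of a shift or a turn outside -1 to 1 is refused whole. A call with a gripper value outside its range is refused whole. The fingers move at their own pace and stop on an object; FORCE is the grip in N (left out, the last holds). Time passes only in rows, so rows that do not move let the fingers close. It gives the time, the measured TCP pose, the force, the opening and the grip force at its end, in the units of the state.
- bot.read_state(): the state, without advancing time (a new reading comes with each control period).
- bot.snapshot(name): name is "scene" or "top" or "wrist"; returns a dict with "color" (480x640x3 uint8, blue, green, red), "z_map" (480x640 float32, mm along the optical axis (not along the pixel's ray), 0 where there is no reading), "camera_matrix" (3x3 intrinsics, pixels), "D" ([k1, k2, p1, p2, k3] as OpenCV has them; the pictures are not rectified), "eye" and "attitude" of the camera in the world. Camera axes: x right, y down, z forward; pixel columns grow to the right and rows downward; lengths in mm; the calibration is good to about 2 mm. A picture is of the moment at which its call begins.
- bot.close_job(): hands the job in; it is judged then, once.
The state is a dict: "time_s": time; "q": joint angles; "dq": joint speeds; "tau": joint torques, N m; "tcp_pos": TCP position; "orientation": TCP orientation; "wrist_force": force on the tool from outside, world axes, zero at the start; "moment": the same for the moment, N m; "finger_gap": finger opening in mm; "grasp_force": force on a finger pad.
Only numpy, scipy, OpenCV 4.12 (cv2) and the standard library are available. Lean on these libraries where they do the work, as an engineer would, in place of code of your own. Each camera call takes 0.05 s, during which the arm holds its last target. There are 200 camera calls.

## Working session

There is one attempt and no reset: what is moved stays moved. The work goes in short steps, Python scripts to look and compute and a shell command to move; the robot and the scene stay as the last step left them, time stands still between calls to the robot, and variables do not carry over. Pictures are saved under pics/ and viewed, at most 10 in all, crops included, and the job is handed in when it is done.

```bash
mkdir -p pics; ls
cat > h.py <<'E'
import numpy as np, cv2
from scipy.spatial.transform import Rotation as R
from bench import bot
def ray(s,px):
    p=cv2.undistortPoints(np.array(px,float).reshape(-1,1,2),np.array(s["camera_matrix"],float),np.array(s["D"],float)).reshape(-1,2)
    d=np.c_[p,np.ones(len(p))]
    A=np.array(s["attitude"],float)
    M=A if A.shape==(3,3) else R.from_euler('xyz',A,degrees=True).as_matrix()
    return np.array(s["eye"],float).ravel(),d@M.T
def onplane(s,px,z):
    o,d=ray(s,px); return o+d*((z-o[2])/d[:,2])[:,None]
def depth(s,px):
    o,d=ray(s,px); z=np.array([s["z_map"][int(v),int(u)] for u,v in px]); return o+d*z[:,None]
def tri(s1,p1,s2,p2):
    o1,d1=ray(s1,[p1]);o2,d2=ray(s2,[p2]);d1=d1[0];d2=d2[0]
    t=np.linalg.lstsq(np.c_[d1,-d2],o2-o1,rcond=None)[0]
    a=o1+t[0]*d1;b=o2+t[1]*d2
    return (a+b)/2,np.linalg.norm(a-b)
E
python3 - <<'E'
from h import *
print(bot.read_state())
for n in("top","scene"):
    s=bot.snapshot(n); cv2.imwrite(f"pics/{n}0.png",s["color"]); print(n,s["eye"],s["attitude"],s["camera_matrix"],s["D"])
    np.save(f"{n}0.npy",s,allow_pickle=True)
E
```

```text
pics
{'time_s': 0.0, 'q': array([ 6.35241482e+01,  1.04005184e+01,  9.21308719e+01, -1.30099048e-03,
        7.75661302e+01, -1.18189794e+01]), 'dq': array([-0.08467139, -0.02969388,  0.08567648,  0.00253767, -0.05343207,
       -0.02185504]), 'tau': array([ 1.42367171e-04, -4.33866727e+01, -3.41853726e+01,  7.02439877e-02,
        3.85770143e-02, -1.39214449e-04]), 'tcp_pos': array([145.23193016, 555.81425315, 237.83023767]), 'orientation': array([-1.79904287e+02, -1.87310877e-02,  1.65343393e+02]), 'wrist_force': array([ 0.41526575, -0.03657266, -0.28755953]), 'moment': array([-0.02016297, -0.00835755,  0.01228   ]), 'grasp_force': 0.0, 'finger_gap': 88.2506544385111}
top [ 332.33161193   -1.85382167 1170.5120589 ] [-169.92533194    0.62954805  -91.0035843 ] [[602.56786907   0.         316.34835491]
 [  0.         602.56786907 241.97356635]
 [  0.           0.           1.        ]] [-0.08519292  0.          0.          0.          0.        ]
scene [1267.77739931  550.09050477  712.21705911] [-124.81984997   -0.68186807  125.81636473] [[605.53272131   0.         320.49910272]
 [  0.         605.53272131 232.24050871]
 [  0.           0.           1.        ]] [-2.17659823e-05  0.00000000e+00  0.00000000e+00  0.00000000e+00
  0.00000000e+00]
```

View pics/top0.png

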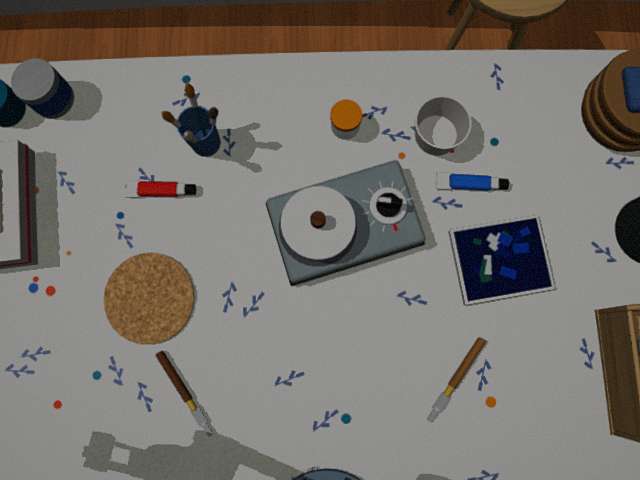

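View pics/scene0.png

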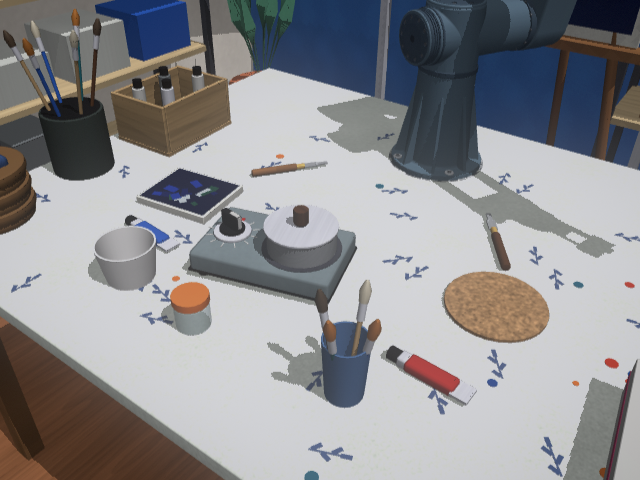

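The top view shows the warmer with its lid knob at about (318,219), the dial at (388,205) and the red mark at (395,227). The mat is at (150,297) and the canvas at (502,260). The scene view shows the same layout, with the knob at (301,213) and the dial at (231,222). Next I'll zoom on the dial and measure.

Run:
```python
from h import *
T=np.load("top0.npy",allow_pickle=True).item();S=np.load("scene0.npy",allow_pickle=True).item()
a=cv2.resize(T["color"][165:250,345:430],(400,400),interpolation=cv2.INTER_CUBIC)
b=cv2.resize(S["color"][190:255,200:265],(400,400),interpolation=cv2.INTER_CUBIC)
cv2.imwrite("pics/dial0.png",np.hstack([a,b]))
def comps(s,lo,hi,mn=30,roi=None):
    hsv=cv2.cvtColor(s["color"],cv2.COLOR_BGR2HSV)
    m=cv2.inRange(hsv,np.array(lo),np.array(hi))
    if roi: 
        k=np.zeros_like(m);x0,y0,x1,y1=roi;k[y0:y1,x0:x1]=255;m&=k
    n,l,st,c=cv2.connectedComponentsWithStats(m)
    return [(st[i].tolist(),c[i].round(1).tolist()) for i in range(1,n) if st[i,4]>=mn]
# mat
cork=[c for c in comps(T,(8,70,60),(22,255,255),2000,(90,230,210,360))]
print("mat T",cork)
cs=comps(S,(8,70,60),(22,255,255),1500,(430,250,560,350));print("mat S",cs)
print("knob T",comps(T,(0,60,0),(25,255,110),40,(290,195,345,245)))
print("knob S",comps(S,(0,60,0),(25,255,110),40,(280,195,325,235)))
print("black T",comps(T,(0,0,0),(180,255,50),20,(360,180,415,230)))
print("black S",comps(S,(0,0,0),(180,255,50),20,(205,200,255,245)))
if cork: print(onplane(T,[cork[0][1]],8))
if cs: print(onplane(S,[cs[0][1]],8), tri(T,cork[0][1],S,cs[0][1]))
# depth check
for n,s,p in(("mat",T,(150,297)),("knob",T,(318,217)),("dial",T,(385,200)),("knobS",S,(301,209)),("matS",S,(497,305))): print(n,depth(s,[p]).round(1))
```

```text
mat T [([104, 253, 90, 91, 6470], [148.6, 298.1])]
mat S [([444, 272, 105, 70, 5569], [496.4, 306.3])]
knob T [([311, 211, 14, 17, 189], [317.5, 218.9])]
knob S [([294, 207, 11, 6, 46], [298.3, 209.8])]
black T [([376, 193, 26, 24, 392], [389.4, 205.4])]
black S []
[[434.41682881 335.965136     8.        ]]
[[441.42930573 341.82522114   8.        ]] (array([434.53968329, 338.95283862,   1.47180782]), np.float64(2.2995132716466777))
mat [[436.6 333.4   7.4]]
knob [[560.3   2.6 138.3]]
dial [[ 597.7 -120.   101.7]]
knobS [[561.3   6.7 141.6]]
matS [[440.4 342.   10.4]]
```

View pics/dial0.png

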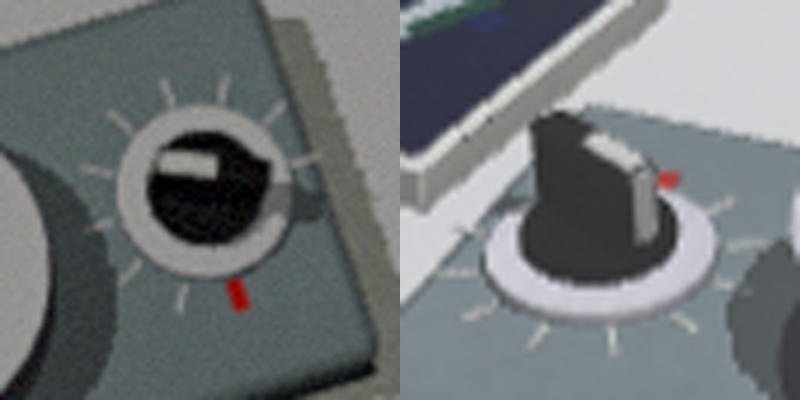

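The dial's stripe points towards the pot (about 9 o'clock), and the red mark is at about 6 o'clock. It therefore has to turn roughly 100° anticlockwise. I'll go over there and look with the wrist camera.

```bash
python3 -m handwheel '[{"dp":[-0.28,-0.24,0],"turn":0,"gripper":1},{"dp":[-0.3,-0.27,0],"turn":0,"gripper":1},{"dp":[-0.3,-0.27,0],"turn":0,"gripper":1},{"dp":[-0.3,-0.27,0],"turn":0,"gripper":1},{"dp":[-0.3,-0.27,0],"turn":0,"gripper":1},{"dp":[-0.3,-0.27,0],"turn":0,"gripper":1},{"dp":[-0.3,-0.27,0],"turn":0,"gripper":1},{"dp":[-0.3,-0.27,0],"turn":0,"gripper":1},{"dp":[-0.3,-0.27,0],"turn":0,"gripper":1},{"dp":[-0.3,-0.27,0],"turn":0,"gripper":1},{"dp":[-0.3,-0.27,0],"turn":0,"gripper":1},{"dp":[-0.3,-0.27,0],"turn":0,"gripper":1},{"dp":[-0.3,-0.27,0],"turn":0,"gripper":1},{"dp":[-0.3,-0.27,0],"turn":0,"gripper":1},{"dp":[-0.3,-0.27,0],"turn":0,"gripper":1},{"dp":[-0.3,-0.27,0],"turn":0,"gripper":1},{"dp":[-0.3,-0.27,0],"turn":0,"gripper":1},{"dp":[-0.3,-0.27,0],"turn":0,"gripper":1},{"dp":[-0.2,-0.2,0],"turn":0,"gripper":1},{"dp":[0,0,0],"turn":0,"gripper":1}]'
python3 - <<'E'
from h import *
s=bot.snapshot("wrist"); cv2.imwrite("pics/w0.png",s["color"]); np.save("w0.npy",s,allow_pickle=True)
print(s["eye"],s["attitude"],s["camera_matrix"],s["D"])
E
```

```text
time_s: 1.77
tcp_pos: [559.8, -76.4, 238.1]
orientation: [-179.9, 0.0, 165.1]
wrist_force: [-0.7, 0.1, -1.3]
finger_gap: 87.9
grasp_force: 0.0
[489.75203996 -57.98357544 383.83772002] [1.63868764e+02 2.24914343e-02 7.50438805e+01] [[348.25643396   0.         320.14743914]
 [  0.         348.25643396 239.02480687]
 [  0.           0.           1.        ]] [-0.01944976  0.          0.          0.          0.        ]
```

View pics/w0.png

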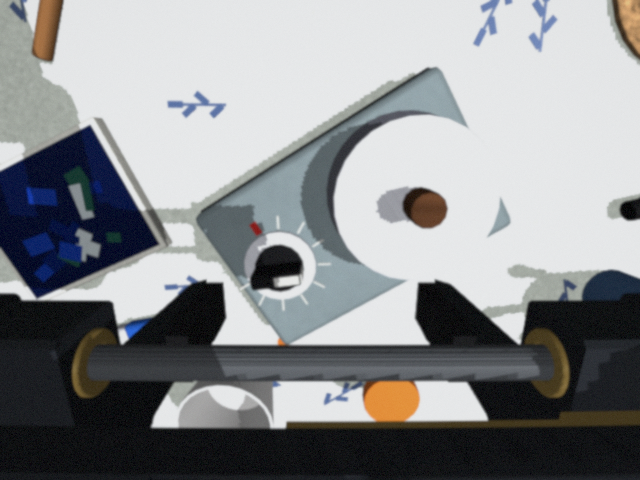

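The wrist view shows the dial ring at about (282,267), the stripe at (287,281), the red mark at (257,229) and the knob at (428,206). I'll shift back for a second wrist view, then triangulate.

```bash
python3 -m handwheel '[{"dp":[0.3,-0.15,0],"turn":0,"gripper":1},{"dp":[0.3,-0.15,0],"turn":0,"gripper":1},{"dp":[0,0,0],"turn":0,"gripper":1},{"dp":[0,0,0],"turn":0,"gripper":1}]'
cat > m.py <<'E'
from h import *
def meas(s,z=55):
    im=s["color"];hsv=cv2.cvtColor(im,cv2.COLOR_BGR2HSV);out={}
    def blobs(m,mn):
        n,l,st,c=cv2.connectedComponentsWithStats(m); return [(st[i],c[i],(l==i).astype(np.uint8)) for i in range(1,n) if st[i,4]>=mn]
    red=[b for b in blobs(cv2.inRange(hsv,(0,170,60),(5,255,255))|cv2.inRange(hsv,(172,170,60),(180,255,255)),15)]
    out["red"]=[(b[0][4],b[1].round(1).tolist()) for b in red]
    br=blobs(cv2.inRange(hsv,(3,90,20),(16,255,140)),300)
    out["brown"]=[(b[0][4],b[1].round(1).tolist()) for b in br]
    if red:
        r=min(red,key=lambda b:np.hypot(*(b[1]-[290,220])))[1]
        # black pixels of the dial near the red mark
        k=np.zeros(im.shape[:2],np.uint8);cv2.circle(k,(int(r[0]),int(r[1])),75,255,-1)
        bl=max(blobs(cv2.inRange(hsv,(0,0,0),(180,255,40))&k,200),key=lambda b:b[0][4],default=None)
        if bl is not None:
            out["black"]=(bl[0].tolist(),bl[1].round(1).tolist())
            x,y,w,h,_=bl[0]; hull=cv2.convexHull(cv2.findContours(bl[2],0,1)[0][0])
            kk=cv2.fillConvexPoly(np.zeros_like(k),hull,255); kk=cv2.dilate(kk,np.ones((5,5)))
            wh=blobs(cv2.inRange(hsv,(0,0,170),(180,60,255))&kk,15)
            out["white"]=[(b[0].tolist(),b[1].round(1).tolist()) for b in wh]
    return out
E
python3 - <<'E'
from m import *
s0=np.load("w0.npy",allow_pickle=True).item()
s=bot.snapshot("wrist"); np.save("w1.npy",s,allow_pickle=True)
c=[]
for t in(s0,s):
    for k,v in meas(t).items(): print(k,v)
    u,v=cv2.projectPoints(np.array([[590.,-125,75]]),*[cv2.Rodrigues(R.from_euler('xyz',t["attitude"],degrees=True).as_matrix().T)[0],-R.from_euler('xyz',t["attitude"],degrees=True).as_matrix().T@t["eye"]],np.array(t["camera_matrix"]),np.array(t["D"]))[0].ravel()
    print(u,v,t["eye"]); u,v=int(u),int(v)
    c.append(cv2.resize(t["color"][v-50:v+50,u-50:u+50],(400,400),interpolation=cv2.INTER_CUBIC)); print("crop origin",u-50,v-50)
cv2.imwrite("pics/d1.png",np.hstack(c))
E
```

```text
time_s: 2.15
tcp_pos: [490.8, -84.2, 238.4]
orientation: [180.0, -0.0, 165.3]
wrist_force: [-0.1, 0.4, 0.2]
finger_gap: 88.1
grasp_force: 0.0
red [(np.int32(52), [255.2, 228.4])]
brown [(np.int32(498), [52.4, 29.1]), (np.int32(1170), [425.1, 207.7])]
black ([252, 247, 49, 42, 1321], [274.4, 266.0])
white [([277, 276, 21, 10, 117], [285.1, 280.2]), ([258, 289, 14, 2, 19], [264.9, 289.7])]
279.06751734273075 264.29842999761706 [489.75203996 -57.98357544 383.83772002]
crop origin 229 214
red [(np.int32(41), [282.7, 290.0])]
brown [(np.int32(1093), [89.8, 81.1]), (np.int32(518), [450.6, 280.4])]
black ([280, 308, 46, 40, 1337], [302.6, 327.2])
white [([306, 341, 19, 4, 36], [314.4, 342.8])]
305.9320114583173 325.4250997880399 [420.78098239 -66.41328806 384.27327038]
crop origin 255 275
```

View pics/d1.png

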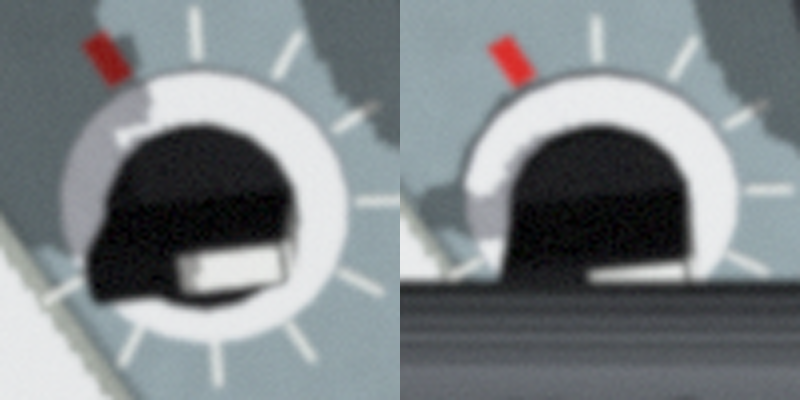

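The crops show the ring centred near (280,266) in view 1 and the bar running left to right with its stripe on the right. The gripper rod hides part of the dial in view 2. I'll take a second view from further forward and to the side.

```bash
python3 -m handwheel '[{"dp":[-0.3,-0.17,0],"turn":0,"gripper":1},{"dp":[-0.3,-0.17,0],"turn":0,"gripper":1},{"dp":[-0.3,-0.17,0],"turn":0,"gripper":1},{"dp":[-0.3,-0.17,0],"turn":0,"gripper":1},{"dp":[0,0,0],"turn":0,"gripper":1},{"dp":[0,0,0],"turn":0,"gripper":1}]'
python3 - <<'E'
from m import *
s0=np.load("w0.npy",allow_pickle=True).item()
s=bot.snapshot("wrist"); np.save("w2.npy",s,allow_pickle=True)
def ring(t,guess):
    # plate outline: white & black region, contour on the outside -> ellipse
    hsv=cv2.cvtColor(t["color"],cv2.COLOR_BGR2HSV)
    M=R.from_euler('xyz',t["attitude"],degrees=True).as_matrix()
    u,v=cv2.projectPoints(np.array([guess]),cv2.Rodrigues(M.T)[0],-M.T@t["eye"],np.array(t["camera_matrix"]),np.array(t["D"]))[0].ravel()
    return u,v
c=[]
res=[]
for t in(s0,s):
    m=meas(t)
    for k,v in m.items(): print(k,v)
    u,v=map(int,ring(t,[590.,-125,75])); print("crop",u-50,v-50)
    c.append(cv2.resize(t["color"][v-50:v+50,u-50:u+50],(400,400),interpolation=cv2.INTER_CUBIC))
    res.append(m)
cv2.imwrite("pics/d2.png",np.hstack(c))
k=[min(r["brown"],key=lambda b:abs(b[0]-1100))[1] for r in res]; print("knob",tri(s0,k[0],s,k[1]))
print("red",tri(s0,res[0]["red"][0][1],s,res[1]["red"][0][1]))
w=[max(r["white"],key=lambda b:b[0][4])[1] for r in res]; print("stripe",tri(s0,w[0],s,w[1]))
E
```

```text
time_s: 2.7
tcp_pos: [592.5, -181.7, 237.6]
orientation: [180.0, -0.1, 165.3]
wrist_force: [-0.6, 0.5, -0.3]
finger_gap: 88.1
grasp_force: 0.0
red [(np.int32(52), [255.2, 228.4])]
brown [(np.int32(498), [52.4, 29.1]), (np.int32(1170), [425.1, 207.7])]
black ([252, 247, 49, 42, 1321], [274.4, 266.0])
white [([277, 276, 21, 10, 117], [285.1, 280.2]), ([258, 289, 14, 2, 19], [264.9, 289.7])]
crop 229 214
red [(np.int32(58), [352.5, 167.6])]
brown [(np.int32(1743), [562.2, 127.5])]
black ([353, 187, 53, 46, 1030], [372.6, 211.3])
white [([383, 211, 24, 12, 199], [392.9, 216.4])]
crop 330 153
knob (array([558.08331368,   5.05146972, 126.86111559]), np.float64(0.25671223622775263))
red (array([ 554.79354249, -140.91266338,   55.51843816]), np.float64(0.09769522275331463))
stripe (array([ 599.28586306, -119.84721973,   95.02379832]), np.float64(0.17413806942496904))
```

View pics/d2.png

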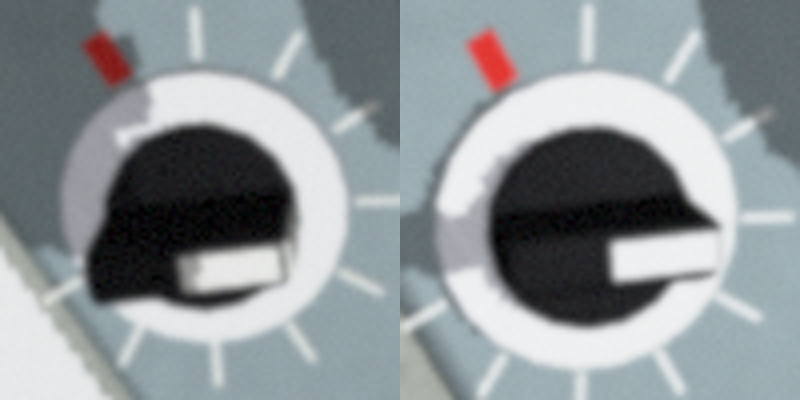

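Run:
```python
from h import *
s0=np.load("w0.npy",allow_pickle=True).item();s=np.load("w2.npy",allow_pickle=True).item()
f=lambda x,y,o:np.array([x,y])/4+o-0.375
A=lambda x,y:f(x,y,[229,214]);B=lambda x,y:f(x-400,y,[330,153])
rc=tri(s0,A(205,206),s,B(587,220));print("ring",rc)
print(onplane(s0,[A(205,206)],56),onplane(s,[B(587,220)],56))
e1=tri(s0,A(180,273),s,B(612,262));e2=tri(s0,A(284,264),s,B(719,252));print("stripe ends",e1,e2)
P=lambda t,a:onplane(t,a,99)
for t,a in((s0,[A(180,273),A(284,264)]),(s,[B(612,262),B(719,252)])):
    p=P(t,a);d=p[1]-p[0];print(p.round(1),"dir",np.degrees(np.arctan2(d[1],d[0])))
red=np.array([554.8,-140.9]);c=rc[0][:2];d=red-c;print("off dir",np.degrees(np.arctan2(d[1],d[0])),np.hypot(*d))
kn=np.array([558.1,5.05]);d=kn-c;print("c->knob",np.degrees(np.arctan2(d[1],d[0])),np.hypot(*d))
```

```text
ring (array([ 596.31900358, -127.8906194 ,   59.13857713]), np.float64(0.25488590581399306))
[[ 597.21947885 -128.59611125   56.        ]] [[ 597.15967287 -127.50189319   56.        ]]
stripe ends (array([ 597.12347693, -129.18933554,   98.92455492]), np.float64(0.6047277560217967)) (array([ 601.36746857, -106.7070072 ,   97.34842526]), np.float64(0.1637933968557767))
[[ 596.8 -129.2   99. ]
 [ 600.6 -106.4   99. ]] dir 80.39958924515234
[[ 597.4 -129.1   99. ]
 [ 601.  -107.    99. ]] dir 80.77228417425569
off dir -162.60237049156527 43.50944313828938
c->knob 106.03937623688789 138.32534302248953
```

Dial axis is at (597,-128.5) with the bar top at z≈99, which matches. The bar points at 80.6° and off is at 196°, so the dial has about 115.5° to go anticlockwise. I'll turn the tool by +84.7° to line up with the bar.

```bash
python3 -m handwheel '[{"dp":[0,0,0],"turn":0.06,"gripper":1},{"dp":[0,0,0],"turn":0.06,"gripper":1},{"dp":[0,0,0],"turn":0.06,"gripper":1},{"dp":[0,0,0],"turn":0.06,"gripper":1},{"dp":[0,0,0],"turn":0.06,"gripper":1},{"dp":[0,0,0],"turn":0.06,"gripper":1},{"dp":[0,0,0],"turn":0.06,"gripper":1},{"dp":[0,0,0],"turn":0.06,"gripper":1},{"dp":[0,0,0],"turn":0.06,"gripper":1},{"dp":[0,0,0],"turn":0.06,"gripper":1},{"dp":[0,0,0],"turn":0.06,"gripper":1},{"dp":[0,0,0],"turn":0.06,"gripper":1},{"dp":[0,0,0],"turn":0.019,"gripper":1},{"dp":[0,0,0],"turn":0,"gripper":1},{"dp":[0,0,0],"turn":0,"gripper":1}]'
cat > to.py <<'E'
import sys
from h import *
s=bot.read_state();M=R.from_euler('xyz',s["orientation"],degrees=True).as_matrix()
t=np.array(list(map(float,sys.argv[1:4])));print("tool shift /100mm",(M.T@(t-s["tcp_pos"])/100).round(3),"pos",s["tcp_pos"].round(1),"rpy",s["orientation"].round(1),"q6",s["q"][5].round(1),"F",s["wrist_force"].round(1))
E
python3 to.py 597 -128.5 74
```

```text
time_s: 4.0
tcp_pos: [591.1, -180.2, 239.3]
orientation: [180.0, 0.0, 80.8]
wrist_force: [1.0, 0.4, 0.9]
finger_gap: 88.1
grasp_force: 0.0
tool shift /100mm [ 0.52  -0.025  1.653] pos [ 591.1 -180.2  239.3] rpy [180.    0.   80.8] q6 -18.8 F [1.  0.4 0.9]
```

```bash
python3 -m handwheel '[{"dp":[0.26,-0.012,0],"turn":0,"gripper":1},{"dp":[0.26,-0.012,0],"turn":0,"gripper":1},{"dp":[0,0,0.3],"turn":0,"gripper":1},{"dp":[0,0,0.3],"turn":0,"gripper":1},{"dp":[0,0,0.3],"turn":0,"gripper":1},{"dp":[0,0,0.25],"turn":0,"gripper":1},{"dp":[0,0,0.2],"turn":0,"gripper":1},{"dp":[0,0,0],"turn":0,"gripper":1},{"dp":[0,0,0],"turn":0,"gripper":1}]'
python3 to.py 597 -128.5 74
```

```text
time_s: 4.75
tcp_pos: [596.5, -129.0, 103.1]
orientation: [-179.9, -0.0, 80.7]
wrist_force: [1.0, 0.4, 0.0]
finger_gap: 88.4
grasp_force: 0.0
tool shift /100mm [0.006 0.004 0.291] pos [ 596.5 -129.   103.1] rpy [-179.9   -0.    80.7] q6 -14.1 F [1.  0.4 0. ]
```

```bash
python3 -m handwheel '[{"dp":[0,0,0.15],"turn":0,"gripper":1},{"dp":[0,0,0.13],"turn":0,"gripper":1},{"dp":[0,0,0],"turn":0,"gripper":0},{"dp":[0,0,0],"turn":0,"gripper":-0.5},{"dp":[0,0,0],"turn":0,"gripper":-1},{"dp":[0,0,0],"turn":0,"gripper":-1},{"dp":[0,0,0],"turn":0,"gripper":-1},{"dp":[0,0,0],"turn":0,"gripper":-1},{"dp":[0,0,0],"turn":0,"gripper":-1},{"dp":[0,0,0],"turn":0,"gripper":-1}]' 25; python3 to.py 597 -128.5 74
```

```text
time_s: 5.58
tcp_pos: [597.5, -129.9, 75.9]
orientation: [180.0, 0.0, 80.7]
wrist_force: [0.8, 0.4, 0.4]
finger_gap: 36.9
grasp_force: 0.0
tool shift /100mm [ 0.013 -0.007  0.019] pos [ 597.5 -129.9   75.9] rpy [180.    0.   80.7] q6 -14.0 F [0.8 0.4 0.4]
```

```bash
python3 -m handwheel '[{"dp":[0,0,0],"turn":0,"gripper":-1},{"dp":[0,0,0],"turn":0,"gripper":-1},{"dp":[0,0,0],"turn":0,"gripper":-1},{"dp":[0,0,0],"turn":0,"gripper":-1},{"dp":[0,0,0],"turn":0,"gripper":-1},{"dp":[0,0,0],"turn":0,"gripper":-1}]' 25; python3 to.py 597 -128.5 74
```

```text
time_s: 6.08
tcp_pos: [597.9, -130.0, 75.7]
orientation: [179.9, 0.0, 80.7]
wrist_force: [4.0, -1.3, -3.8]
finger_gap: 13.6
grasp_force: 25.0
tool shift /100mm [ 0.013 -0.012  0.017] pos [ 597.9 -130.    75.7] rpy [179.9   0.   80.7] q6 -14.0 F [ 4.  -1.3 -3.8]
```

```bash
python3 -m handwheel '[{"dp":[0,0,0],"turn":-0.03,"gripper":-1},{"dp":[0,0,0],"turn":-0.05,"gripper":-1},{"dp":[0,0,0],"turn":-0.05,"gripper":-1},{"dp":[0,0,0],"turn":-0.05,"gripper":-1},{"dp":[0,0,0],"turn":-0.05,"gripper":-1},{"dp":[0,0,0],"turn":-0.05,"gripper":-1},{"dp":[0,0,0],"turn":-0.05,"gripper":-1},{"dp":[0,0,0],"turn":-0.05,"gripper":-1},{"dp":[0,0,0],"turn":-0.05,"gripper":-1},{"dp":[0,0,0],"turn":-0.05,"gripper":-1},{"dp":[0,0,0],"turn":-0.05,"gripper":-1},{"dp":[0,0,0],"turn":-0.05,"gripper":-1},{"dp":[0,0,0],"turn":-0.05,"gripper":-1},{"dp":[0,0,0],"turn":-0.05,"gripper":-1},{"dp":[0,0,0],"turn":-0.05,"gripper":-1},{"dp":[0,0,0],"turn":-0.05,"gripper":-1},{"dp":[0,0,0],"turn":-0.05,"gripper":-1},{"dp":[0,0,0],"turn":-0.05,"gripper":-1},{"dp":[0,0,0],"turn":-0.05,"gripper":-1},{"dp":[0,0,0],"turn":0,"gripper":-1}]'; python3 to.py 597 -128.5 74; python3 -c "
from h import *
print(bot.read_state()['moment'])"
```

```text
time_s: 7.75
tcp_pos: [599.3, -128.7, 75.8]
orientation: [180.0, 0.3, -172.5]
wrist_force: [10.5, 3.5, -6.8]
finger_gap: 14.3
grasp_force: 25.0
tool shift /100mm [0.023 0.005 0.018] pos [ 599.3 -128.7   75.8] rpy [ 180.     0.3 -172.5] q6 -120.9 F [10.5  3.5 -6.8]
[ 0.67211346 -1.70329447  0.06163084]
```

```bash
python3 -m handwheel '[{"dp":[0,0,0],"turn":-0.03,"gripper":-1},{"dp":[0,0,0],"turn":-0.03,"gripper":-1},{"dp":[0,0,0],"turn":-0.02,"gripper":-1},{"dp":[0,0,0],"turn":-0.02,"gripper":-1},{"dp":[0,0,0],"turn":0,"gripper":-1},{"dp":[0,0,0],"turn":0,"gripper":-1}]'; python3 to.py 597 -128.5 74; python3 -c "
from h import *
print(bot.read_state()['moment'])"
```

```text
time_s: 8.25
tcp_pos: [599.1, -128.5, 75.8]
orientation: [180.0, 0.2, -161.4]
wrist_force: [8.6, 4.3, -6.3]
finger_gap: 14.0
grasp_force: 25.0
tool shift /100mm [0.02  0.006 0.018] pos [ 599.1 -128.5   75.8] rpy [ 180.     0.2 -161.4] q6 -132.0 F [ 8.6  4.3 -6.3]
[ 0.74857536 -1.48698845 -0.45430494]
```

```bash
python3 -m handwheel '[{"dp":[0,0,0],"turn":0,"gripper":0},{"dp":[0,0,0],"turn":0,"gripper":0},{"dp":[0,0,0],"turn":0,"gripper":0},{"dp":[0,0,0],"turn":0,"gripper":0},{"dp":[0,0,-0.2],"turn":0,"gripper":0},{"dp":[0,0,-0.3],"turn":0,"gripper":0},{"dp":[0,0,-0.3],"turn":0,"gripper":0},{"dp":[0,0,-0.3],"turn":0,"gripper":0.5},{"dp":[0,0,-0.3],"turn":0,"gripper":1},{"dp":[0,0,-0.3],"turn":0,"gripper":1},{"dp":[0,0,-0.1],"turn":0,"gripper":1},{"dp":[0,0,0],"turn":0,"gripper":1},{"dp":[0,0,0],"turn":0,"gripper":1}]'
python3 - <<'E'
from h import *
s=bot.snapshot("wrist");np.save("w3.npy",s,allow_pickle=True)
t=bot.snapshot("top");np.save("t3.npy",t,allow_pickle=True)
print(s["eye"])
cv2.imwrite("pics/w3.png",np.hstack([cv2.resize(s["color"],(480,360)),cv2.resize(t["color"][165:250,345:430],(320,320))[:,:].copy() if 0 else cv2.copyMakeBorder(cv2.resize(t["color"][165:250,345:430],(320,320)),0,40,0,0,0)]))
E
python3 to.py 558 5 200
```

```text
time_s: 9.33
tcp_pos: [597.1, -129.8, 255.1]
orientation: [180.0, -0.0, -161.3]
wrist_force: [-0.1, 0.1, -0.7]
finger_gap: 82.1
grasp_force: 0.0
[ 528.46624048 -153.05341125  400.96388916]
tool shift /100mm [-0.07   1.394  0.535] pos [ 596.2 -129.4  253.1] rpy [ 179.9   -0.2 -161.3] q6 -132.1 F [-0.3  0.3  0.5]
```

View pics/w3.png

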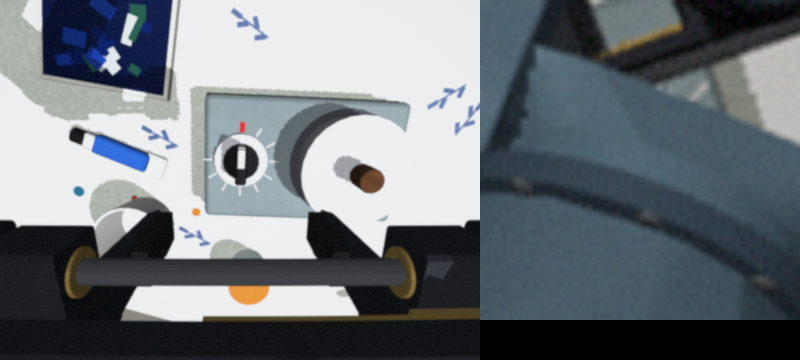

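The wrist view shows the stripe pointing straight at the red mark (240,130 in the scaled picture), and the dial met its stop with 0.45 N m. Next I'll measure the dial angle and knob here, and the mat from two wrist positions.

```bash
python3 -m handwheel '[{"dp":[-0.02,0.25,0],"turn":0,"gripper":1},{"dp":[-0.03,0.4,0],"turn":0,"gripper":1},{"dp":[-0.03,0.4,0],"turn":0,"gripper":1},{"dp":[-0.03,0.4,0],"turn":0,"gripper":1},{"dp":[-0.03,0.4,0],"turn":0,"gripper":1},{"dp":[-0.03,0.4,0],"turn":0,"gripper":1},{"dp":[-0.03,0.4,0],"turn":0,"gripper":1},{"dp":[-0.03,0.4,0],"turn":0,"gripper":1},{"dp":[-0.03,0.4,0],"turn":0,"gripper":1},{"dp":[-0.03,0.4,0],"turn":0,"gripper":1},{"dp":[-0.03,0.4,0],"turn":0,"gripper":1},{"dp":[-0.03,0.2,0],"turn":0,"gripper":1},{"dp":[0,0,0],"turn":0,"gripper":1},{"dp":[0,0,0],"turn":0,"gripper":1}]'; python3 -c "
from h import *
np.save('w4.npy',bot.snapshot('wrist'),allow_pickle=True)"
python3 -m handwheel '[{"dp":[-0.1,0.4,0],"turn":0,"gripper":1},{"dp":[-0.1,0.4,0],"turn":0,"gripper":1},{"dp":[0,0,0],"turn":0,"gripper":1},{"dp":[0,0,0],"turn":0,"gripper":1}]'
cat > mat.py <<'E'
from m import *
L=lambda n:np.load(n,allow_pickle=True).item()
np.save('w5.npy',bot.snapshot('wrist'),allow_pickle=True)
w3,w4,w5=L("w3.npy"),L("w4.npy"),L("w5.npy")
m=meas(w3);print(m)
w0,w2=L("w0.npy"),L("w2.npy")
k3=[b[1] for b in m["brown"]]
for k in k3: print("knob",tri(w0,(425.1,207.7),w3,k),tri(w2,(562.2,127.5),w3,k))
# stripe direction in w3
hsv=cv2.cvtColor(w3["color"],cv2.COLOR_BGR2HSV)
if m.get("white"):
    b=max(m["white"],key=lambda b:b[0][4]); x,y,w,h,_=b[0]
    p=onplane(w3,[(x+w/2,y),(x+w/2,y+h),b[1]],99);print("stripe",p.round(1))
    d=p[0]-p[1];print(np.degrees(np.arctan2(d[1],d[0])),np.degrees(np.arctan2(p[2][1]+128.5,p[2][0]-597)))
    r=min(m["red"],key=lambda r:np.hypot(r[1][0]-b[1][0],r[1][1]-b[1][1]))[1]; q=onplane(w3,[r],55)[0];print("red",q,np.degrees(np.arctan2(q[1]+128.5,q[0]-597)))
C=[]
for t in(w4,w5):
    hsv=cv2.cvtColor(t["color"],cv2.COLOR_BGR2HSV)
    k=cv2.inRange(hsv,(8,70,60),(22,255,255));k=cv2.morphologyEx(k,cv2.MORPH_CLOSE,np.ones((5,5)))
    c=max(cv2.findContours(k,0,1)[0],key=cv2.contourArea);c=cv2.convexHull(c)
    P=onplane(t,c.reshape(-1,2),8); ci,r=cv2.minEnclosingCircle(P[:,:2].astype(np.float32)); e=cv2.fitEllipse(c)
    print("mat",ci,r,cv2.boundingRect(c),e); C.append(e[0])
print(tri(w4,C[0],w5,C[1]))
cv2.imwrite("pics/w5.png",np.hstack([cv2.resize(t["color"],(400,300)) for t in(w4,w5)]))
E
python3 mat.py
```

```text
time_s: 10.6
tcp_pos: [486.6, 303.4, 253.5]
orientation: [-180.0, -0.2, -161.2]
wrist_force: [-0.9, -0.3, -0.2]
finger_gap: 88.3
grasp_force: 0.0
time_s: 10.98
tcp_pos: [481.3, 384.8, 254.5]
orientation: [-180.0, -0.1, -161.3]
wrist_force: [0.4, -0.7, -0.1]
finger_gap: 88.1
grasp_force: 0.0
{'red': [(np.int32(51), [322.7, 169.0])], 'brown': [(np.int32(1101), [489.8, 238.0])], 'black': ([299, 194, 23, 50, 592], [309.2, 217.3]), 'white': [([317, 200, 7, 25, 115], [319.1, 214.0]), ([299, 228, 14, 16, 41], [307.7, 236.5])]}
knob (array([558.2622316 ,   5.20639615, 126.09239092]), np.float64(0.3259112616115458)) (array([557.62550317,   2.96013225, 129.88863539]), np.float64(0.17883556741125384))
stripe [[ 577.3 -135.8   99. ]
 [ 598.6 -128.6   99. ]
 [ 589.5 -133.    99. ]]
-161.34763608437845 -148.94234747856513
red [ 554.73788905 -141.05870206   55.        ] -163.45004056410696
mat (434.790283203125, 338.498291015625) 88.86736297607422 (285, 87, 160, 161) ((364.7936706542969, 166.98385620117188), (158.0539093017578, 163.44232177734375), 34.37098693847656)
mat (434.5669860839844, 338.9765930175781) 88.73064422607422 (214, 64, 161, 166) ((293.8780212402344, 146.70411682128906), (161.0013885498047, 166.73643493652344), 163.30703735351562)
(array([429.84318715, 337.12635747,   3.74949077]), np.float64(0.2641535941117604))
```

Mat centre is (434.7, 338.7) with a radius of 88.8, which matches, and the knob is at (558.2, 5). The dial reads off (stripe -161..-164°, red mark -163.5°). Now back to the knob.

```bash
python3 to.py 558.2 5 110; python3 to.py 434.7 338.7 200
```

```text
tool shift /100mm [ 0.483 -3.833  1.451] pos [481.5 383.9 254.6] rpy [-1.799e+02 -1.000e-01 -1.613e+02] q6 -81.1 F [-0.4  0.4 -0.6]
tool shift /100mm [ 0.587 -0.278  0.548] pos [481.5 383.9 254.6] rpy [-1.799e+02 -1.000e-01 -1.613e+02] q6 -81.1 F [-0.4  0.4 -0.6]
```

```bash
python3 -m handwheel '[{"dp":[0.04,-0.24,0],"turn":0,"gripper":1},{"dp":[0.05,-0.4,0],"turn":0,"gripper":1},{"dp":[0.05,-0.4,0],"turn":0,"gripper":1},{"dp":[0.05,-0.4,0],"turn":0,"gripper":1},{"dp":[0.05,-0.4,0],"turn":0,"gripper":1},{"dp":[0.05,-0.4,0],"turn":0,"gripper":1},{"dp":[0.05,-0.4,0],"turn":0,"gripper":1},{"dp":[0.05,-0.4,0],"turn":0,"gripper":1},{"dp":[0.05,-0.4,0],"turn":0,"gripper":1},{"dp":[0.04,-0.39,0],"turn":0,"gripper":1},{"dp":[0,0,0.3],"turn":0,"gripper":1},{"dp":[0,0,0.3],"turn":0,"gripper":1},{"dp":[0,0,0.3],"turn":0,"gripper":1},{"dp":[0,0,0.15],"turn":0,"gripper":1},{"dp":[0,0,0],"turn":0,"gripper":1},{"dp":[0,0,0],"turn":0,"gripper":1}]'; python3 to.py 558.2 5 110
```

```text
time_s: 12.37
tcp_pos: [557.4, 5.3, 150.1]
orientation: [180.0, -0.1, -161.4]
wrist_force: [-0.3, -0.6, 0.8]
finger_gap: 88.1
grasp_force: 0.0
tool shift /100mm [-0.007 -0.006  0.401] pos [557.4   5.3 150.1] rpy [ 1.800e+02 -1.000e-01 -1.614e+02] q6 -120.2 F [-0.3 -0.6  0.8]
```

```bash
python3 -m handwheel '[{"dp":[-0.003,-0.003,0.2],"turn":0,"gripper":1},{"dp":[0,0,0.15],"turn":0,"gripper":0.5},{"dp":[0,0,0.05],"turn":0,"gripper":0},{"dp":[0,0,0],"turn":0,"gripper":-1},{"dp":[0,0,0],"turn":0,"gripper":-1},{"dp":[0,0,0],"turn":0,"gripper":-1},{"dp":[0,0,0],"turn":0,"gripper":-1},{"dp":[0,0,0],"turn":0,"gripper":-1},{"dp":[0,0,0],"turn":0,"gripper":-1},{"dp":[0,0,0],"turn":0,"gripper":-1},{"dp":[0,0,0],"turn":0,"gripper":-1},{"dp":[0,0,0],"turn":0,"gripper":-1},{"dp":[0,0,0],"turn":0,"gripper":-1},{"dp":[0,0,0],"turn":0,"gripper":-1}]' 30; python3 to.py 558.2 5 110
```

```text
time_s: 13.53
tcp_pos: [559.2, 6.6, 111.1]
orientation: [-180.0, 0.0, -161.3]
wrist_force: [-0.4, -0.6, 4.3]
finger_gap: 27.6
grasp_force: 30.0
tool shift /100mm [ 0.015 -0.012  0.011] pos [559.2   6.6 111.1] rpy [-180.     0.  -161.3] q6 -120.2 F [-0.4 -0.6  4.3]
```

```bash
python3 -m handwheel '[{"dp":[0,0,-0.05],"turn":0,"gripper":-1},{"dp":[0,0,-0.1],"turn":0,"gripper":-1},{"dp":[0,0,-0.15],"turn":0,"gripper":-1},{"dp":[0,0,-0.2],"turn":0,"gripper":-1},{"dp":[0,0,-0.25],"turn":0,"gripper":-1},{"dp":[0,0,-0.25],"turn":0,"gripper":-1},{"dp":[0,0,-0.15],"turn":0,"gripper":-1},{"dp":[0,0,0],"turn":0,"gripper":-1},{"dp":[0,0,0],"turn":0,"gripper":-1},{"dp":[0,0,0],"turn":0,"gripper":-1}]'; python3 to.py 434.7 338.7 60
```

```text
time_s: 14.37
tcp_pos: [558.0, 7.0, 224.4]
orientation: [179.9, -0.1, -161.3]
wrist_force: [-0.2, 0.1, -1.9]
finger_gap: 27.5
grasp_force: 30.0
tool shift /100mm [0.102 3.535 1.649] pos [558.    7.  224.4] rpy [ 1.799e+02 -1.000e-01 -1.613e+02] q6 -120.2 F [-0.2  0.1 -1.9]
```

```bash
python3 -m handwheel '[{"dp":[0,0.1,0],"turn":0,"gripper":-1},{"dp":[0.01,0.2,0],"turn":0,"gripper":-1},{"dp":[0.01,0.3,0],"turn":0,"gripper":-1},{"dp":[0.01,0.3,0],"turn":0,"gripper":-1},{"dp":[0.01,0.3,0],"turn":0,"gripper":-1},{"dp":[0.01,0.3,0],"turn":0,"gripper":-1},{"dp":[0.01,0.3,0],"turn":0,"gripper":-1},{"dp":[0.01,0.3,0],"turn":0,"gripper":-1},{"dp":[0.01,0.3,0],"turn":0,"gripper":-1},{"dp":[0.01,0.3,0],"turn":0,"gripper":-1},{"dp":[0.01,0.3,0],"turn":0,"gripper":-1},{"dp":[0,0.25,0],"turn":0,"gripper":-1},{"dp":[0,0.2,0],"turn":0,"gripper":-1},{"dp":[0,0.1,0],"turn":0,"gripper":-1},{"dp":[0,0,0],"turn":0,"gripper":-1},{"dp":[0,0,0],"turn":0,"gripper":-1},{"dp":[0,0,0],"turn":0,"gripper":-1}]'; python3 to.py 434.7 338.7 60
```

```text
time_s: 15.78
tcp_pos: [435.7, 338.9, 225.1]
orientation: [-180.0, -0.1, -161.3]
wrist_force: [-0.0, -0.2, -1.5]
finger_gap: 27.3
grasp_force: 30.0
tool shift /100mm [0.008 0.002 1.651] pos [435.7 338.9 225.1] rpy [-1.800e+02 -1.000e-01 -1.613e+02] q6 -83.1 F [-0.  -0.2 -1.5]
```

```bash
python3 -m handwheel '[{"dp":[0.005,0,0.1],"turn":0,"gripper":-1},{"dp":[0,0,0.2],"turn":0,"gripper":-1},{"dp":[0,0,0.3],"turn":0,"gripper":-1},{"dp":[0,0,0.3],"turn":0,"gripper":-1},{"dp":[0,0,0.3],"turn":0,"gripper":-1},{"dp":[0,0,0.2],"turn":0,"gripper":-1},{"dp":[0,0,0.15],"turn":0,"gripper":-1},{"dp":[0,0,0.15],"turn":0,"gripper":-1},{"dp":[0,0,0.1],"turn":0,"gripper":-1},{"dp":[0,0,0.05],"turn":0,"gripper":-1},{"dp":[0,0,0],"turn":0,"gripper":-1},{"dp":[0,0,0],"turn":0,"gripper":-1}]'; python3 to.py 434.7 338.7 29
cat > pl.py <<'E'
import sys
from h import *
im=[]
for n in("top","scene"):
    s=bot.snapshot(n);im.append(cv2.resize(s["color"],(400,300)));np.save(f"{n}9.npy",s,allow_pickle=True)
cv2.imwrite(sys.argv[1],np.hstack(im))
E
```

```text
time_s: 16.78
tcp_pos: [435.6, 339.5, 41.0]
orientation: [180.0, 0.0, -161.3]
wrist_force: [0.3, -0.5, -2.2]
finger_gap: 27.0
grasp_force: 30.0
tool shift /100mm [ 0.011 -0.005  0.12 ] pos [435.6 339.5  41. ] rpy [ 180.     0.  -161.3] q6 -83.0 F [ 0.3 -0.5 -2.2]
```

```bash
python3 -m handwheel '[{"dp":[0.005,0,0.03],"turn":0,"gripper":-1},{"dp":[0,0,0.03],"turn":0,"gripper":-1},{"dp":[0,0,0.02],"turn":0,"gripper":-1},{"dp":[0,0,0.01],"turn":0,"gripper":-1},{"dp":[0,0,0],"turn":0,"gripper":-1},{"dp":[0,0,0],"turn":0,"gripper":-1}]'; python3 to.py 434.7 338.7 29;python3 -m handwheel '[{"dp":[0,0,0.01],"turn":0,"gripper":-1},{"dp":[0,0,0.01],"turn":0,"gripper":-1},{"dp":[0,0,0],"turn":0,"gripper":-1},{"dp":[0,0,0],"turn":0,"gripper":-1}]'
```

```text
time_s: 17.28
tcp_pos: [434.7, 339.6, 31.8]
orientation: [-180.0, 0.0, -161.3]
wrist_force: [0.0, 0.3, -2.4]
finger_gap: 27.0
grasp_force: 30.0
tool shift /100mm [ 0.003 -0.008  0.028] pos [434.7 339.6  31.8] rpy [-180.     0.  -161.3] q6 -83.0 F [ 0.   0.3 -2.4]
time_s: 17.62
tcp_pos: [434.7, 339.5, 29.7]
orientation: [-180.0, -0.0, -161.3]
wrist_force: [-0.3, 0.2, -1.8]
finger_gap: 27.1
grasp_force: 30.0
```

```bash
python3 -m handwheel '[{"dp":[0,0,0.01],"turn":0,"gripper":-1},{"dp":[0,0,0],"turn":0,"gripper":-1},{"dp":[0,0,0],"turn":0,"gripper":-1}]';python3 -m handwheel '[{"dp":[0,0,0.007],"turn":0,"gripper":-1},{"dp":[0,0,0],"turn":0,"gripper":-1},{"dp":[0,0,0],"turn":0,"gripper":-1}]'
```

```text
time_s: 17.87
tcp_pos: [434.8, 339.6, 29.1]
orientation: [180.0, 0.0, -161.3]
wrist_force: [-2.5, -1.3, 3.2]
finger_gap: 26.9
grasp_force: 30.0
time_s: 18.12
tcp_pos: [434.9, 339.7, 29.1]
orientation: [-180.0, 0.0, -161.3]
wrist_force: [-4.6, -2.1, 9.9]
finger_gap: 27.0
grasp_force: 30.0
```

Contact at TCP z = 29.1, as expected. I'll open, rise and check.

```bash
python3 -m handwheel '[{"dp":[0,0,-0.01],"turn":0,"gripper":-1},{"dp":[0,0,0],"turn":0,"gripper":0},{"dp":[0,0,0],"turn":0,"gripper":0.5},{"dp":[0,0,0],"turn":0,"gripper":1},{"dp":[0,0,0],"turn":0,"gripper":1},{"dp":[0,0,0],"turn":0,"gripper":1},{"dp":[0,0,0],"turn":0,"gripper":1},{"dp":[0,0,0],"turn":0,"gripper":1},{"dp":[0,0,-0.1],"turn":0,"gripper":1},{"dp":[0,0,-0.2],"turn":0,"gripper":1},{"dp":[0,0,-0.3],"turn":0,"gripper":1},{"dp":[0,0,-0.4],"turn":0,"gripper":1},{"dp":[0,0,-0.4],"turn":0,"gripper":1},{"dp":[0,0,-0.4],"turn":0,"gripper":1},{"dp":[-0.4,0,0],"turn":0,"gripper":1},{"dp":[-0.4,0,0],"turn":0,"gripper":1},{"dp":[0,0,0],"turn":0,"gripper":1},{"dp":[0,0,0],"turn":0,"gripper":1}]'
python3 - <<'E'
from h import *
s=bot.snapshot("wrist")
hsv=cv2.cvtColor(s["color"],cv2.COLOR_BGR2HSV)
m=cv2.inRange(hsv,(0,0,165),(180,70,255))
c,_=cv2.findContours(m,cv2.RETR_LIST,1)
for x in c:
    if cv2.contourArea(x)>4000:
        P=onplane(s,cv2.convexHull(x).reshape(-1,2),23);ci,r=cv2.minEnclosingCircle(P[:,:2].astype(np.float32));print("white",ci,r)
k=cv2.morphologyEx(cv2.inRange(hsv,(8,70,60),(22,255,255)),cv2.MORPH_CLOSE,np.ones((5,5)))
x=cv2.convexHull(max(cv2.findContours(k,0,1)[0],key=cv2.contourArea));P=onplane(s,x.reshape(-1,2),8);print("mat",cv2.minEnclosingCircle(P[:,:2].astype(np.float32)))
S=bot.snapshot("scene")
cv2.imwrite("pics/end.png",np.hstack([cv2.resize(a["color"],(400,300)) for a in(s,S)]))
E
```

```text
time_s: 19.62
tcp_pos: [511.5, 365.1, 208.7]
orientation: [-180.0, -0.0, -161.4]
wrist_force: [-0.3, 0.5, -0.5]
finger_gap: 87.9
grasp_force: 0.0
white (736.6550903320312, 392.10003662109375) 155.68605041503906
white (433.113525390625, 339.82635498046875) 68.1498794555664
white (532.9713134765625, 372.4131774902344) 342.35198974609375
mat ((434.7556457519531, 338.80206298828125), 88.82727813720703)
```

View pics/end.png

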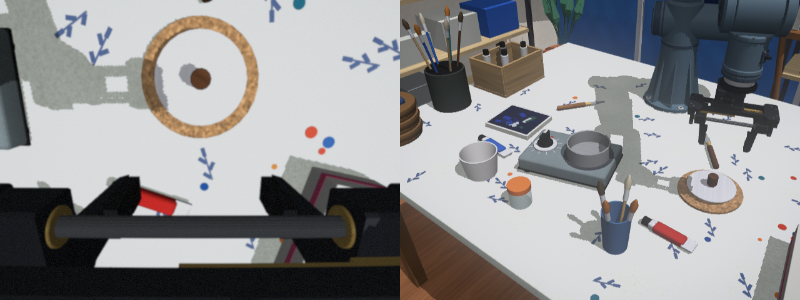

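The lid lies flat and upright on the mat. Its centre is within 2 mm of the mat's (flange radius measured 68.1), the pot is open, and everything else is in place. Handing in.

```bash
python3 -c "
from bench import bot
print(bot.close_job())"
```

```text
the job is handed in; nothing more can be done
None
```

The dial was turned anticlockwise to its end stop with the lid still on, then the lid was set down upright on the cork mat, about 2 mm off centre, and the job was handed in at about 20 s with nothing else seen to have moved.

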